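# Clear the jug off the sample box, free its lid and hold it open

### The job

Lift the white handled jug off the lid of the grey sample box and set it down gently and upright on the desk beside the box. Then open the lid by its round black knob: only a tug tells whether the latch under it has caught, and if it has, release it with a quarter turn of the knob and lift the lid at least half-way to upright. Finish while still holding the lid open in the gripper, and leave the bottle, the tasting glass and the vial standing where they are.

Things in the scene. Friction and masses are not known exactly. Their poses are not given: they have to be found in the camera images.
- box: Sample box of grey painted sheet steel, fixed on the desk: 220 mm deep (its x) by 300 mm wide (its y), walls 128 mm high; the lid's skirts stand 4 mm out. Origin: centre of its underside, on the desk. The front, near the knob, faces its -x, roughly towards the robot; +x is the hinge side; z up. Amber sample bottles stand inside in black foam, below 90 mm.
- lid: Steel pan lid, about 0.7 kg, 5 to 7 N to lift at the knob. Origin: middle of the hinge line on the box's far (+x) top edge, 128 mm above the desk. Shut, its axes are the box's; it turns about its y and the front rises: its z axis' angle from vertical is the opening, 0 to 1.4 rad (stop short of upright: let go, it falls shut). Panel 5 mm thick, top 5 mm above the origin; skirt 18 mm deep.
- lid_mat (a point): Middle of the top of the black rubber drip mat (130 x 240 mm, 2 mm thick) on the rear part of the lid, 135 mm above the desk when shut; the jug stands on it at the start.
- lid_knob (a point): Centre of the grip of the round black latch knob, a point fixed in the lid (lid's axes; it does not turn with the knob): 174 mm from the hinge line, mid-width, 46 mm behind the front face, 23 mm above the panel. Head 34 mm across, 22 mm tall, 12 to 34 mm above the panel, alike all round, no mark; it turns about the lid's z either way, without stops, at about 0.1 N m, and stays where left.
- latch_keeper (a point): Keeper block on the inside of the box's front wall, 20 mm wide; the knob's pawl, 14 mm wide, hooks under it when it points within about 38 degrees of the front. Caught, the lid gives about 2 mm at the knob, then stops hard; free, it comes up. It cannot be seen from outside. From any caught position 80 to 90 degrees of turn either way frees it; turning a free one may catch it.
- jug: Empty white plastic measuring jug, about 0.2 kg, standing on the mat of the lid at the start: 80 mm across the foot, 100 mm across the rim, 115 mm high, with a D-shaped handle on its +x side and a small spout opposite. Origin: centre of its underside; z up.
- jug_handle (a point): Point on the middle of the jug's upright handle bar, 85 mm from the jug's axis along its +x, 85 mm above its underside. The bar is 16 mm thick along the jug's y and 12 mm along its x, and runs from 33 to 107 mm above the underside, its top 8 mm below the rim; between bar and jug wall there is a gap of about 30 mm.
- bottle: Bystander: clear glass spirit bottle with metal cap, 76 mm across, 280 mm high. Origin: centre of its underside.
- glass: Bystander: stemmed tulip tasting glass, 72 mm at its widest, 160 mm high. Origin: centre of its foot's underside.
- vial: Bystander: small amber sample vial with white cap, 36 mm across, 72 mm high. Origin: centre of its underside.
Things that resemble listed ones, but are neither listed nor needed, are in the scene too. Of the things shaped like the jug, the white one is meant.

How it is judged:
On the way, in this order (a step that is already met when the one before it is completed fails the run):
1. the jug stands upright on the desk beside the box, let go (height (world z) of jug below 0.008 m and angle between jug's own z axis and vertical below 0.1 rad and horizontal distance between jug and box below 0.4 m and contact force between the fingers and jug below 0.1 N and linear speed of jug below 0.03 m/s), for 0.2 s.
2. the lid is lifted at least about half-way to upright (angle between lid's own z axis and vertical above 0.68 rad), for 0.2 s.
At the end, for the whole second after the job is handed in: The fingers hold the lid still, open by more than 0.68 rad and resting on nothing else; the jug stands on the desk, let go, at rest, upright within 0.1 rad, its axis within 0.40 m of the middle of the box; bottle, glass and vial stand within 30 mm of their starts (all of step 1 and angle between lid's own z axis and vertical above 0.68 rad and contact force between the fingers and lid above 0.5 N and angular speed of lid below 0.15 rad/s and contact force between lid and jug below 0.1 N and contact force between lid and bottle below 0.1 N and contact force between lid and glass below 0.1 N and contact force between lid and vial below 0.1 N and distance of each of bottle, glass, vial from where it was at the start of the episode below 0.03 m and angle between each of bottle, glass, vial's own z axis and vertical below 0.3 rad); the arm keeps its last pose, push and grip.
It fails at once if the jug is tipped over or poured out (angle between jug's own z axis and vertical above 0.7 rad).
It fails at once if the jug is dropped or slammed onto the desk (faster than 0.7 m/s within 50 mm of it) (height (world z) of jug below 0.05 m and linear speed of jug above 0.7 m/s).
It fails at once if the bottle, the glass or the vial is pushed more than 30 mm or tipped (not (distance of each of bottle, glass, vial from where it was at the start of the episode below 0.03 m and angle between each of bottle, glass, vial's own z axis and vertical below 0.3 rad)).
It also fails if it takes over 72 s, if anything falls off the work surface, if the arm or the gripper's body presses on something with over 40 N, if the wrist force passes 120 N, or if a joint passes its speed limit or range.

### The arm

A 6-joint arm with a two-finger parallel gripper is mounted at the origin on the work surface. World frame = base frame: x ahead of the robot, y to its left, z up, the work surface at z = 0. Lengths are in m, angles in rad, forces in N, time in s.
With the tool pointing down it reaches from about 0.35 to 0.85 m from the base axis. Payload 8.1 kg.
Tool frame: the origin (TCP) lies at the very end of the fingers, on their centre line; the grasp point (between the pads) lies 19 mm behind it (pinch_z is the distance from the TCP to the grasp point, in m); z points along the fingers, y is the direction in which the jaws open and shut (so a half turn about z gives the same grasp; the last joint's range is limited). The gripper opens to 93 mm and grips with 3 to 60 N. Pads are 15 mm wide; open, the fingers measure 128 mm over their backs; the gripper's body (75 mm by 188 mm) begins 65 mm behind the grasp point.
Start: joints at [-1.428, 0.13, 1.488, -0, 1.523, -0.085], TCP at [0.136, -0.584, 0.219] pointing down, gripper open.
Joint ranges: [-2.96, 2.96], [-0.89, 2.26], [0.02, 2.5], [-1.34, 4.48], [0, 2.73], [-2.66, 2.66]. Speed limits (rad/s): [2.39, 2.39, 2.79, 3.14, 3.14, 3.14].

### API

Orientations are given as a rotation vector (axis times angle).
In Python, from plant import * gives the robot as it stands.
- The arm moves only by the tool move_arm, never from a script. Its argument "series" is a list of rows, each a list of 7 numbers: the shift along the tool's x, y, z each as a share of 10 cm, from -1 to 1, then the turn, a rotation vector about the tool's x, y, z each as a share of 180 degrees, from -1 to 1, then the opening, from -1 (shut) to 1 (fully open). In form: [[dx, dy, dz, rx, ry, rz, jaw], ...]. A call has 1 to 8 rows; each row is the pose to reach, as a shift and turn from the pose commanded when the call began, along the tool's axes at that moment, turning the shorter way round; what a row does not reach only later rows make up. A row lasts 1/10 s, in which the tool goes at most 50 mm and 8.59 degrees, less where a joint would pass 70% of its speed; a pose out of reach is approached as far as the arm can. A call with a number of a shift or a turn outside -1 to 1 is refused whole. A call with a gripper value outside its range is refused whole. The fingers move at their own pace and stop on an object; "squeeze" is the grip in N (left out, the last holds). Time passes only in rows, so rows that repeat a pose let the fingers close. It gives the time, the measured TCP pose, the force and the opening at its end, in the units of the state.
- read_state(): the state, without advancing time (a new reading comes with each control period).
- read_camera(name): name is "scene" or "top"; returns a dict with "frame" (400x640x3 uint8, red, green, blue), "K" (3x3 intrinsics, pixels), "k1" (the pictures are not rectified: a ray, as slopes to the right and down, at radius r is drawn at 1 + k1 r^2 times it, then the intrinsics apply), "rvec" (rotation vector, rad) and "tvec" (3), from world to camera coordinates, as OpenCV has them. Camera axes: x right, y down, z forward; pixel columns grow to the right and rows downward; lengths in m; the calibration is good to about 2 mm. A picture is of the moment at which its call begins. There is no depth.
- close_job(): hands the job in, once; it reports no verdict.
The state is a dict: "t": time; "q": joint angles; "dq": joint speeds; "joint_torque": joint torques, N m; "tool_pos": TCP position; "orientation": TCP orientation; "force": force on the tool from outside, world axes, zero at the start; "wrist_torque": the same for the moment, N m; "opening": finger opening in m.
Only numpy, scipy, OpenCV 4.12 (cv2) and the standard library are available. Lean on these libraries where they do the work, as an engineer would, in place of code of your own. Each camera call takes 0.05 s, during which the arm holds its last target.

## Working session

There is one attempt and no reset: what is moved stays moved. The work goes in short steps, Python scripts to look and compute and a tool call to move; the robot and the scene stay as the last step left them, time stands still between calls to the robot, and variables do not carry over. Pictures are saved under pics/ and viewed, and the job is handed in when it is done.

Besides the shell and the picture viewer there is one more tool, called after "Emit:" in YAML: its name, and indented under it one key for each argument. move_arm: Moves the arm, as the interface text tells. Shift numbers are shares of 10 cm and turn numbers shares of 180 degrees, none past 1 either way. Its arguments: {"type":"object","properties":{"series":{"type":"array","items":{"type":"array","items":{"type":"number"}}},"squeeze":{"type":"number"}},"required":["series"]}

```bash
mkdir -p pics; cat > h.py <<'E'
from plant import *
import numpy as np, cv2
from scipy.spatial.transform import Rotation as R
def snap(n,f):
    c=read_camera(n); cv2.imwrite(f'pics/{f}.png',c['frame'][:,:,::-1]); return c
E
python3 - <<'E'
from h import *
for n in('scene','top'):
    c=snap(n,n+'0'); print(n,c['K'],c['k1'],c['rvec'],c['tvec'])
    np.savez(f'cal_{n}.npz',K=c['K'],k1=c['k1'],rvec=c['rvec'],tvec=c['tvec'])
s=read_state();print(s)
E
```

```text
scene [[484.21538425   0.         320.17295857]
 [  0.         484.21538425 200.00540674]
 [  0.           0.           1.        ]] -0.10322731215685482 [ 1.27200082  2.31044087 -0.87444362] [ 0.31155876 -0.28546518  1.87610122]
top [[384.06168235   0.         323.04433314]
 [  0.         384.06168235 199.120493  ]
 [  0.           0.           1.        ]] -0.09502587773730169 [ 2.13098252 -2.19387498  0.1075694 ] [0.04376064 0.62690811 1.41534419]
{'t': 0.1, 'q': array([-1.42839323e+00,  1.31081393e-01,  1.48914985e+00, -1.11399826e-05,
        1.52299000e+00, -8.54210435e-02]), 'dq': array([ 1.18829182e-03, -9.02756489e-04, -3.50692672e-03,  1.00383166e-03,
       -8.31831193e-04,  9.50023080e-05]), 'joint_torque': array([ 1.23225229e-03, -5.61339104e+01, -4.93097878e+01,  7.71631440e-02,
        2.91065115e-02, -5.32787681e-05]), 'tool_pos': array([ 0.13544904, -0.58399706,  0.21770615]), 'orientation': array([-3.11961493e+00, -3.56907720e-01,  9.02997887e-05]), 'force': array([-0.21934202,  0.60740145, -0.9555845 ]), 'wrist_torque': array([ 0.05371459,  0.01292833, -0.03686604]), 'opening': 0.09288548687483238}
```

View pics/scene0.png

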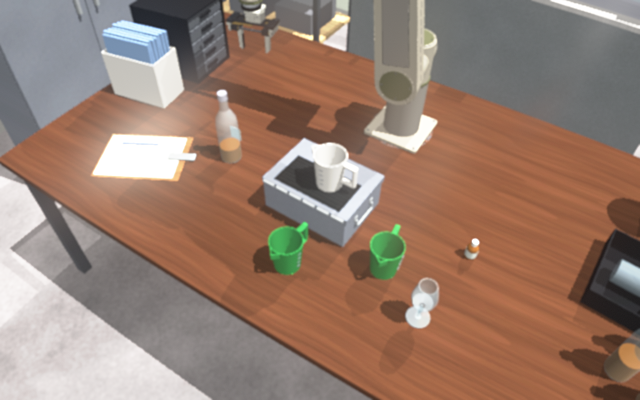

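View pics/top0.png

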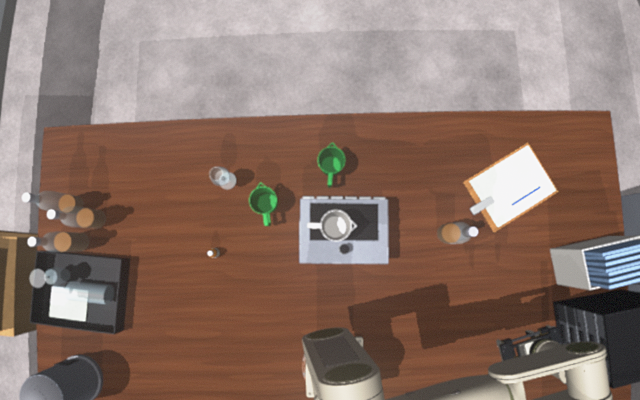

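The white jug is on the box (scene 331,168; top 336,225). Two green jugs are on the desk (scene 288,250 and 387,254; top 331,160 and 264,204). The white one on the mat is the one meant. I'll enlarge to confirm and measure.

```bash
python3 - <<'E'
import cv2
a=cv2.imread('pics/scene0.png');b=cv2.imread('pics/top0.png')
cv2.imwrite('pics/sc.png',cv2.resize(a[130:250,250:400],None,fx=5,fy=5,interpolation=cv2.INTER_CUBIC))
cv2.imwrite('pics/tc.png',cv2.resize(b[185:275,285:405],None,fx=6,fy=6,interpolation=cv2.INTER_CUBIC))
E
```

```text
(no output)
```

View pics/sc.png

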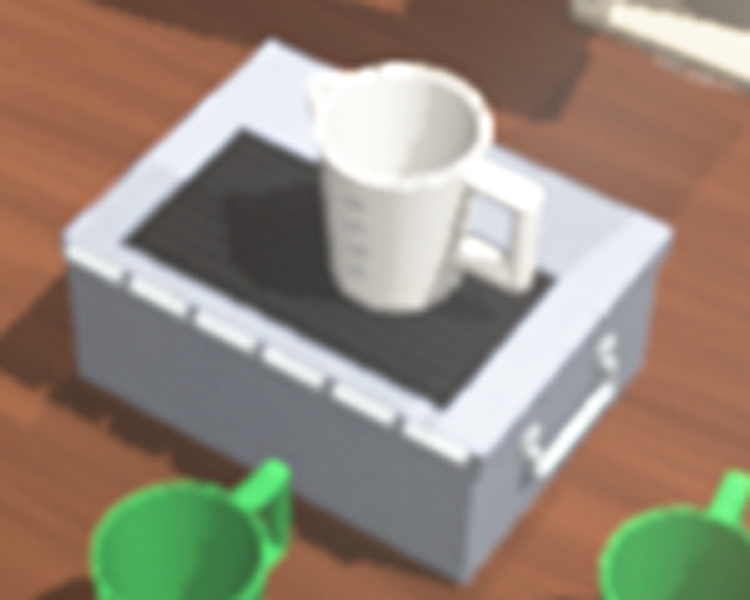

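View pics/tc.png

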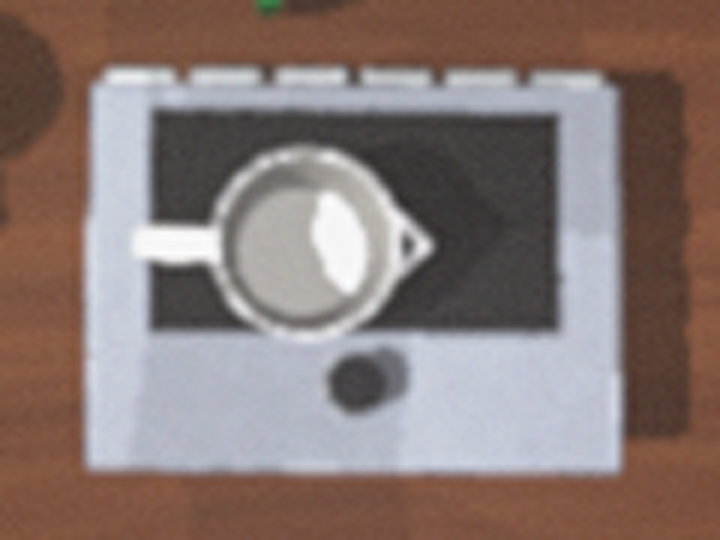

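```bash
cat >> h.py <<'E'
CAL={n:dict(np.load(f'cal_{n}.npz')) for n in('scene','top')}
def ray(n,uv):
    c=CAL[n];D=np.array([c['k1'],0,0,0,0],float)
    p=cv2.undistortPoints(np.array([[uv]],float),c['K'],D,None,None,None)[0,0] if 0 else cv2.undistortPointsIter(np.array([[uv]],float),c['K'],D,None,None,(3,50,1e-10))[0,0]
    Rm=R.from_rotvec(c['rvec'].ravel()).as_matrix();o=-Rm.T@c['tvec'].ravel();d=Rm.T@np.r_[p,1];return o,d/np.linalg.norm(d)
def tri(a,b):
    o1,d1=ray('scene',a);o2,d2=ray('top',b)
    t=np.linalg.lstsq(np.c_[d1,-d2],o2-o1,rcond=None)[0];p,q=o1+d1*t[0],o2+d2*t[1]
    return (p+q)/2,np.linalg.norm(p-q)
def atz(n,uv,z):
    o,d=ray(n,uv);return o+d*(z-o[2])/d[2]
def proj(n,p):
    c=CAL[n];return cv2.projectPoints(np.array([p],float),c['rvec'],c['tvec'],c['K'],np.array([c['k1'],0,0,0,0],float))[0].ravel()
S=lambda u,v:((u+.5)/5-.5+250,(v+.5)/5-.5+130)
T=lambda u,v:((u+.5)/6-.5+285,(v+.5)/6-.5+185)
E
python3 - <<'E'
from h import *
np.set_printoptions(precision=4,suppress=True)
for k,a,b in [('rear-y',S(68,235),T(617,88)),('rear+y',S(482,455),T(93,85)),('front+y',S(670,232),T(85,470)),('front-y',S(272,42),T(621,472)),
 ('mat r+y',S(443,408),T(150,110)),('mat r-y',S(125,242),T(560,115)),('mat f-y',S(245,130),T(555,330)),
 ('rim',S(404,126),T(308,243)),('handle',S(535,190),T(134,245)),('spout',S(312,78),T(432,245))]: print(k,*tri(a,b))
for z in(.151,.161): print('knob',z,atz('top',T(357,382),z))
for k,a,b in [('green1',(290,237),(331,158)),('green2',(388,240),(263,200)),('glass',(425,290),(222,178)),('vial',(475,242),(211,252)),('bottle cap',(223,96),(474,231))]: print(k,*tri(a,b))
print('glass foot',atz('scene',(418,317),0),'vialfoot',atz('scene',(471,256),0),'bottle foot',atz('scene',(231,157),0))
E
```

```text
rear-y [ 0.6093 -0.2     0.1308] 0.003947556554597134
rear+y [0.6215 0.1056 0.1291] 0.0004997248433583439
front+y [0.3978 0.1146 0.1262] 0.0028630349326522007
front-y [ 0.3866 -0.1937  0.1294] 0.0018080726632655848
mat r+y [0.6058 0.0714 0.1333] 0.002580875646898061
mat r-y [ 0.5947 -0.1663  0.1305] 0.0027527055774188383
mat f-y [ 0.47   -0.159   0.1311] 0.0005140587142043369
rim [ 0.52   -0.0137  0.2463] 0.001804851651447454
handle [0.5227 0.0771 0.2447] 0.002539938299316376
spout [ 0.5168 -0.0793  0.2493] 0.002241571815950985
knob 0.151 [ 0.4441 -0.0424  0.151 ]
knob 0.161 [ 0.4443 -0.0419  0.161 ]
green1 [ 0.7607 -0.0017  0.1305] 0.013463396264188566
green2 [0.6203 0.2381 0.1299] 0.002214163072841783
glass [0.7056 0.3898 0.1168] 0.004727523681198529
vial [0.4401 0.4454 0.066 ] 0.00444474997424145
bottle cap [ 0.4843 -0.4484  0.2625] 0.011010069277017028
glass foot [0.7176 0.3999 0.    ] vialfoot [0.4399 0.4527 0.    ] bottle foot [ 0.492  -0.4408  0.    ]
```

```bash
cat >> h.py <<'E'
np.set_printoptions(precision=4,suppress=True)
def rel(p0,R0,p1,R1):
    return np.r_[R0.inv().apply(np.array(p1)-p0)/.1,(R0.inv()*R1).as_rotvec()/np.pi]
def cols(x,y):  # rotation w/ tool y axis given, z given
    pass
def mk(y,z):
    y=np.array(y,float)/np.linalg.norm(y);z=np.array(z,float)/np.linalg.norm(z);return R.from_matrix(np.c_[np.cross(y,z),y,z])
E
python3 - <<'E'
from h import *
s=read_state();R0=R.from_rotvec(s['orientation']);print(R0.as_matrix())
for sg in(1,-1):
    R1=mk([sg,0,0],[0,0,-1]);print(rel(s['tool_pos'],R0,[.5225,.071,.27],R1))
E
```

```text
[[ 0.9742  0.2259 -0.0002]
 [ 0.2259 -0.9742  0.0016]
 [ 0.0001 -0.0016 -1.    ]]
[ 5.2499 -5.5074 -0.5133 -0.0004 -0.0004 -0.4275]
[ 5.2499 -5.5074 -0.5133 -0.0004  0.0004  0.5725]
```

Emit:
move_arm:
  series:
    - [0, 0, -0.4, 0, 0, -0.04, 1]
    - [0, 0, -0.8, 0, 0, -0.08, 1]
    - [0, 0, -1, 0, 0, -0.12, 1]
    - [0, 0, -1, 0, 0, -0.16, 1]
    - [0, 0, -1, 0, 0, -0.2, 1]
    - [0, 0, -1, 0, 0, -0.2, 1]
  squeeze: 55

```text
t: 0.7
tool_pos: [0.1355, -0.5844, 0.3183]
orientation: [-2.856, -1.307, -0.0]
force: [0.3, -0.1, -0.4]
opening: 0.0931
```

Emit:
move_arm:
  series:
    - [0, 0, -0.2, 0, 0, -0.04, 1]
    - [0, 0, -0.4, 0, 0, -0.08, 1]
    - [0, 0, -0.4, 0, 0, -0.12, 1]
    - [0, 0, -0.4, 0, 0, -0.16, 1]
    - [0, 0, -0.4, 0, 0, -0.2, 1]
    - [0, 0, -0.4, 0, 0, -0.2164, 1]
    - [0, 0, -0.4, 0, 0, -0.2164, 1]

```text
t: 1.4
tool_pos: [0.1355, -0.5843, 0.358]
orientation: [-2.262, -2.179, -0.001]
force: [-0.4, -0.3, 0.5]
opening: 0.0935
```

```bash
python3 - <<'E'
from h import *
s=read_state();R0=R.from_rotvec(s['orientation']);print(s['t'],s['tool_pos'],R0.as_matrix(),s['q'])
a=np.radians(88);R1=mk([np.sin(a),-np.cos(a),0],[0,0,-1]);print(rel(s['tool_pos'],R0,[.5225,.071,.27],R1))
E
```

```text
1.4 [ 0.1355 -0.5843  0.358 ] [[ 0.0376  0.9993 -0.0002]
 [ 0.9993 -0.0376  0.0011]
 [ 0.0011 -0.0002 -1.    ]] [-1.4284  0.1183  1.2503 -0.      1.7742 -1.3908]
[ 6.6932  3.6211  0.8864 -0.0001 -0.0004 -0.0009]
```

Emit:
move_arm:
  series:
    - [0.3, 0.16, 0, 0, 0, 0, 1]
    - [0.65, 0.35, 0, 0, 0, 0, 1]
    - [1, 0.54, 0, 0, 0, 0, 1]

```text
t: 1.7
tool_pos: [0.1932, -0.4853, 0.3578]
orientation: [-2.265, -2.175, -0.001]
force: [0.6, 0.7, -0.3]
opening: 0.093
```

Emit:
move_arm:
  series:
    - [0.35, 0.19, 0, 0, 0, 0, 1]
    - [0.7, 0.38, 0, 0, 0, 0, 1]
    - [1, 0.54, 0, 0, 0, 0, 1]

```text
t: 2.0
tool_pos: [0.2511, -0.3866, 0.3584]
orientation: [-2.265, -2.177, -0.001]
force: [-0.1, -0.3, -0.6]
opening: 0.0935
```

Emit:
move_arm:
  series:
    - [0.35, 0.19, 0, 0, 0, 0, 1]
    - [0.7, 0.38, 0, 0, 0, 0, 1]
    - [1, 0.54, 0, 0, 0, 0, 1]

```text
t: 2.3
tool_pos: [0.3084, -0.2886, 0.3585]
orientation: [2.265, 2.177, 0.0]
force: [0.6, -0.5, 0.4]
opening: 0.093
```

Emit:
move_arm:
  series:
    - [0.35, 0.19, 0, 0, 0, 0, 1]
    - [0.7, 0.38, 0, 0, 0, 0, 1]
    - [1, 0.54, 0, 0, 0, 0, 1]

```text
t: 2.6
tool_pos: [0.3659, -0.1905, 0.3586]
orientation: [2.265, 2.177, 0.0]
force: [0.6, -0.7, -0.8]
opening: 0.0927
```

Emit:
move_arm:
  series:
    - [0.35, 0.19, 0, 0, 0, 0, 1]
    - [0.7, 0.38, 0, 0, 0, 0, 1]
    - [1, 0.54, 0, 0, 0, 0, 1]

```text
t: 2.9
tool_pos: [0.4233, -0.0923, 0.3585]
orientation: [-2.264, -2.177, -0.0]
force: [-0.1, -1.0, 0.2]
opening: 0.093
```

Emit:
move_arm:
  series:
    - [0.35, 0.19, 0, 0, 0, 0, 1]
    - [0.7, 0.38, 0, 0, 0, 0, 1]
    - [1, 0.54, 0, 0, 0, 0, 1]
    - [1, 0.54, 0, 0, 0, 0, 1]
    - [1, 0.54, 0, 0, 0, 0, 1]

```text
t: 3.4
tool_pos: [0.4801, 0.0044, 0.3581]
orientation: [-2.261, -2.181, 0.002]
force: [-1.1, 0.9, 0.8]
opening: 0.093
```

```bash
python3 - <<'E'
from h import *
s=read_state();R0=R.from_rotvec(s['orientation']);print(s['t'],s['tool_pos'],R0.as_matrix(),s['q'])
a=np.radians(88);R1=mk([np.sin(a),-np.cos(a),0],[0,0,-1]);print(rel(s['tool_pos'],R0,[.5225,.071,.27],R1))
E
```

```text
3.4 [0.4801 0.0044 0.3581] [[ 0.0361  0.9993 -0.0012]
 [ 0.9993 -0.0361 -0.0002]
 [-0.0002 -0.0012 -1.    ]] [-0.0974 -0.2076  1.5663 -0.0003  1.7842 -0.0614]
[ 0.6808  0.4006  0.8805 -0.0004  0.0001 -0.0004]
```

Emit:
move_arm:
  series:
    - [0.35, 0.2, 0, 0, 0, 0, 1]
    - [0.68, 0.4, 0, 0, 0, 0, 1]
    - [0.68, 0.4, 0.4, 0, 0, 0, 1]
    - [0.68, 0.4, 0.8, 0, 0, 0, 1]
    - [0.68, 0.4, 0.88, 0, 0, 0, 1]
    - [0.68, 0.4, 0.88, 0, 0, 0, 1]

```text
t: 4.0
tool_pos: [0.5214, 0.0694, 0.2695]
orientation: [-2.261, -2.178, 0.004]
force: [0.2, -0.7, 0.6]
opening: 0.0931
```

```bash
python3 - <<'E'
from h import *
s=read_state();print(s['t'],s['tool_pos'])
a=snap('scene','s1')['frame'][:,:,::-1];b=snap('top','t1')['frame'][:,:,::-1]
cv2.imwrite('pics/sc1.png',cv2.resize(a[90:240,260:420],None,fx=4,fy=4,interpolation=cv2.INTER_CUBIC))
cv2.imwrite('pics/tc1.png',cv2.resize(b[185:275,285:405],None,fx=6,fy=6,interpolation=cv2.INTER_CUBIC))
E
```

```text
4.0 [0.5214 0.0694 0.2695]
```

View pics/sc1.png

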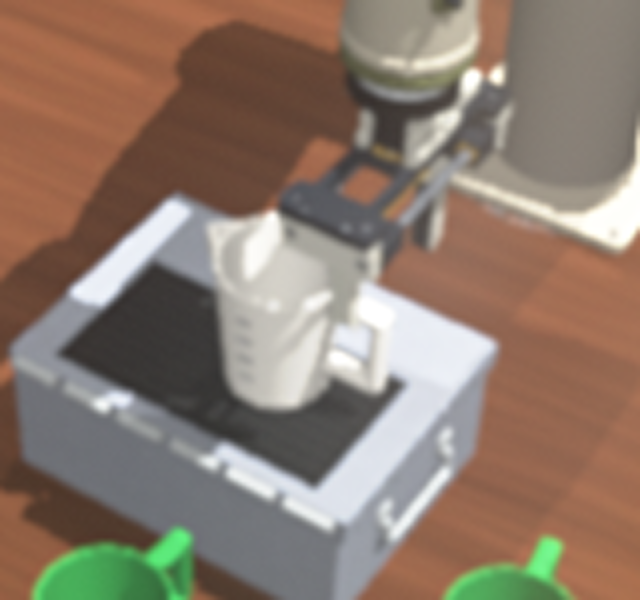

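View pics/tc1.png

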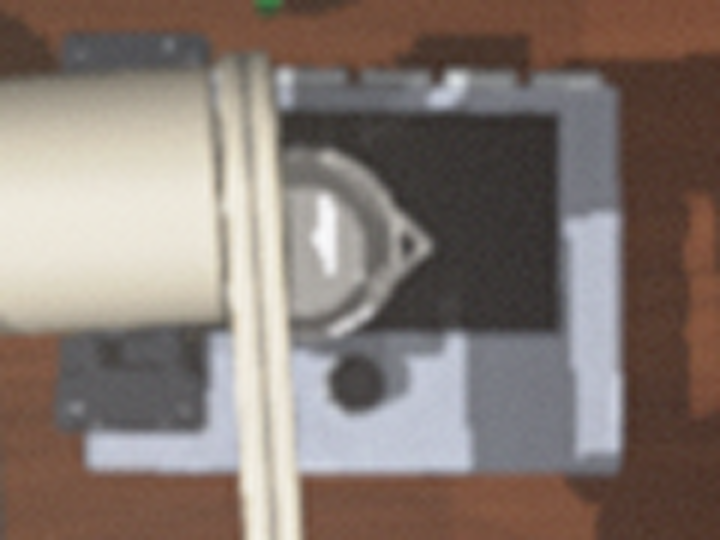

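The picture shows the fingers above the white jug's handle (crop scene 330,240 over the bar at 380,330). They are aligned in the top view too, with the gripper centre near 133,235 on the handle line. I'll descend and grip.

Emit:
move_arm:
  series:
    - [0.02, 0.01, 0.2, 0, 0, 0, 1]
    - [0.02, 0.01, 0.4, 0, 0, 0, 1]
    - [0.02, 0.01, 0.55, 0, 0, 0, 1]
    - [0.02, 0.01, 0.69, 0, 0, 0, 1]
    - [0.02, 0.01, 0.69, 0, 0, 0, 1]

```text
t: 4.6
tool_pos: [0.5229, 0.0722, 0.2004]
orientation: [-2.259, -2.181, 0.002]
force: [-0.6, -0.8, -0.4]
opening: 0.0933
```

Emit:
move_arm:
  series:
    - [0, 0, 0, 0, 0, 0, -1]
    - [0, 0, 0, 0, 0, 0, -1]
    - [0, 0, 0, 0, 0, 0, -1]
    - [0, 0, 0, 0, 0, 0, -1]
    - [0, 0, 0, 0, 0, 0, -1]
    - [0, 0, 0, 0, 0, 0, -1]
    - [0, 0, 0, 0, 0, 0, -1]
    - [0, 0, 0, 0, 0, 0, -1]
  squeeze: 55

```text
t: 5.4
tool_pos: [0.5236, 0.0724, 0.2016]
orientation: [-2.26, -2.182, 0.0]
force: [-0.1, -0.5, -0.2]
opening: 0.0332
```

Emit:
move_arm:
  series:
    - [0, 0, 0, 0, 0, 0, -1]
    - [0, 0, 0, 0, 0, 0, -1]
    - [0, 0, 0, 0, 0, 0, -1]
    - [0, 0, 0, 0, 0, 0, -1]
    - [0, 0, 0, 0, 0, 0, -1]

```text
t: 5.9
tool_pos: [0.5236, 0.0724, 0.2016]
orientation: [-2.26, -2.182, 0.0]
force: [-0.2, -1.2, -0.1]
opening: 0.0155
```

Emit:
move_arm:
  series:
    - [0, 0, 0, 0, 0, 0, -1]
    - [0, 0, -0.05, 0, 0, 0, -1]
    - [0, 0, -0.15, 0, 0, 0, -1]
    - [0, 0, -0.25, 0, 0, 0, -1]
    - [0, 0, -0.35, 0, 0, 0, -1]
    - [0, 0, -0.4, 0, 0, 0, -1]
    - [0, 0, -0.4, 0, 0, 0, -1]

```text
t: 6.6
tool_pos: [0.5243, 0.0724, 0.2432]
orientation: [2.259, 2.181, 0.003]
force: [-0.7, 0.1, -2.1]
opening: 0.0155
```

```bash
python3 - <<'E'
from h import *
s=read_state();print(s['t'],s['tool_pos'],s['force'],s['wrist_torque'],s['opening'])
a=snap('scene','s2')['frame'][:,:,::-1]
cv2.imwrite('pics/sc2.png',cv2.resize(a[90:240,260:420],None,fx=4,fy=4,interpolation=cv2.INTER_CUBIC))
E
```

```text
6.6 [0.5243 0.0724 0.2432] [-0.7336  0.1333 -2.1257] [ 0.1649 -0.0875  0.0064] 0.015460153240726809
```

View pics/sc2.png

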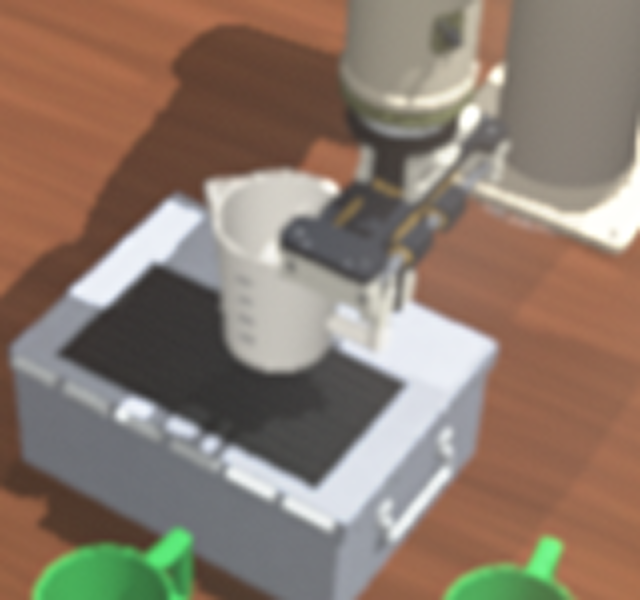

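The jug hangs level in the grip above the mat (crop 280,270) and weighs about 2 N. I'll carry it over the +y side.

Emit:
move_arm:
  series:
    - [0.1, -0.05, 0, 0, 0, 0, -1]
    - [0.25, -0.12, 0, 0, 0, 0, -1]
    - [0.45, -0.2, 0, 0, 0, 0, -1]
    - [0.65, -0.3, 0, 0, 0, 0, -1]
    - [0.82, -0.4, 0, 0, 0, 0, -1]
    - [1, -0.5, 0, 0, 0, 0, -1]

```text
t: 7.25
tool_pos: [0.4759, 0.1753, 0.2409]
orientation: [-2.259, -2.182, 0.002]
force: [1.1, 0.6, -2.6]
opening: 0.0157
```

Emit:
move_arm:
  series:
    - [0.2, -0.1, 0, 0, 0, 0, -1]
    - [0.4, -0.2, 0, 0, 0, 0, -1]
    - [0.6, -0.3, 0, 0, 0, 0, -1]
    - [0.8, -0.4, 0, 0, 0, 0, -1]
    - [0.95, -0.5, 0, 0, 0, 0, -1]
    - [1, -0.52, 0, 0, 0, 0, -1]

```text
t: 7.85
tool_pos: [0.427, 0.2774, 0.241]
orientation: [-2.257, -2.184, 0.001]
force: [-0.2, -0.6, -1.5]
opening: 0.0157
```

Emit:
move_arm:
  series:
    - [0.1, 0, 0, 0, 0, 0, -1]
    - [0.25, 0, 0, 0, 0, 0, -1]
    - [0.35, 0, 0, 0, 0, 0, -1]
    - [0.35, 0, 0.15, 0, 0, 0, -1]
    - [0.35, 0, 0.3, 0, 0, 0, -1]
    - [0.35, 0, 0.5, 0, 0, 0, -1]
    - [0.35, 0, 0.65, 0, 0, 0, -1]
    - [0.35, 0, 0.7, 0, 0, 0, -1]

```text
t: 8.65
tool_pos: [0.4284, 0.3094, 0.1682]
orientation: [-2.26, -2.181, 0.007]
force: [-1.1, -0.9, -2.2]
opening: 0.0159
```

```bash
python3 - <<'E'
from h import *
s=read_state();print(s['t'],s['tool_pos'],s['force'],s['opening'])
a=snap('scene','s3')['frame'][:,:,::-1]
cv2.imwrite('pics/sc3.png',cv2.resize(a[100:290,290:490],None,fx=3,fy=3,interpolation=cv2.INTER_CUBIC))
E
```

```text
8.65 [0.4284 0.3094 0.1682] [-1.095  -0.9466 -2.2441] 0.015919337591731603
```

View pics/sc3.png

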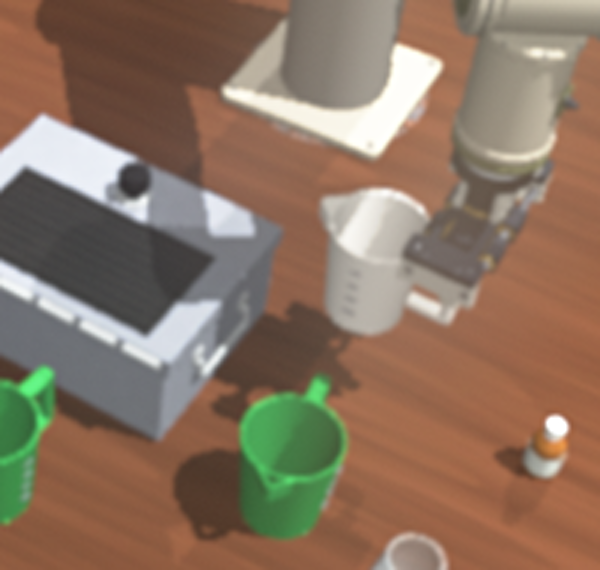

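The jug (crop 375,260) is clear of the box and of the green jug (290,460), and the vial (545,445) is well away. I'll lower it.

Emit:
move_arm:
  series:
    - [0, 0, 0.2, 0, 0, 0, -1]
    - [0, 0, 0.4, 0, 0, 0, -1]
    - [0, 0, 0.6, 0, 0, 0, -1]
    - [0, 0, 0.75, 0, 0, 0, -1]
    - [0, 0, 0.85, 0, 0, 0, -1]
    - [0, 0, 0.92, 0, 0, 0, -1]
    - [0, 0, 0.92, 0, 0, 0, -1]

```text
t: 9.4
tool_pos: [0.4296, 0.3106, 0.079]
orientation: [-2.26, -2.182, 0.002]
force: [-0.3, 0.1, -2.3]
opening: 0.0158
```

Emit:
move_arm:
  series:
    - [0, 0, 0.03, 0, 0, 0, -1]
    - [0, 0, 0.06, 0, 0, 0, -1]
    - [0, 0, 0.08, 0, 0, 0, -1]
    - [0, 0, 0.08, 0, 0, 0, -1]

```text
t: 9.8
tool_pos: [0.4298, 0.3107, 0.0715]
orientation: [-2.26, -2.182, 0.0]
force: [-0.1, -0.6, -2.1]
opening: 0.0158
```

Emit:
move_arm:
  series:
    - [0, 0, 0.015, 0, 0, 0, -1]
    - [0, 0, 0.03, 0, 0, 0, -1]
    - [0, 0, 0.03, 0, 0, 0, -1]

```text
t: 10.1
tool_pos: [0.4298, 0.3107, 0.0684]
orientation: [-2.26, -2.182, 0.001]
force: [-0.0, -0.0, -1.2]
opening: 0.0153
```

Emit:
move_arm:
  series:
    - [0, 0, 0.015, 0, 0, 0, -1]
    - [0, 0, 0.02, 0, 0, 0, -1]
    - [0, 0, 0.02, 0, 0, 0, -1]

```text
t: 10.4
tool_pos: [0.43, 0.3108, 0.0667]
orientation: [2.26, 2.182, 0.0]
force: [-0.1, -0.1, -2.0]
opening: 0.0153
```

Emit:
move_arm:
  series:
    - [0, 0, 0.01, 0, 0, 0, -1]
    - [0, 0, 0.02, 0, 0, 0, -1]
    - [0, 0, 0.02, 0, 0, 0, -1]

```text
t: 10.7
tool_pos: [0.4304, 0.3112, 0.0664]
orientation: [2.26, 2.182, 0.002]
force: [-4.8, -1.4, 11.5]
opening: 0.0157
```

```bash
python3 - <<'E'
from h import *
s=read_state();print(s['t'],s['tool_pos'],s['force'],s['opening'])
a=snap('scene','s4')['frame'][:,:,::-1]
cv2.imwrite('pics/sc4.png',cv2.resize(a[150:250,370:470],None,fx=6,fy=6,interpolation=cv2.INTER_CUBIC))
E
```

```text
10.7 [0.4304 0.3112 0.0664] [-4.8229 -1.3635 11.4638] 0.015741125556960993
```

View pics/sc4.png

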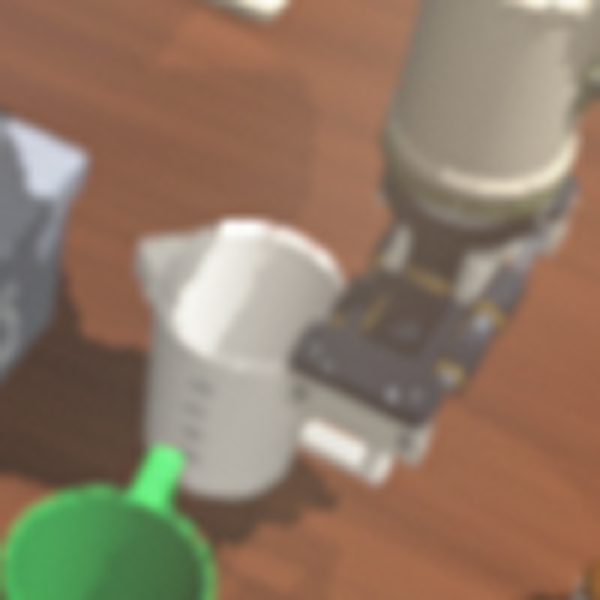

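Contact is felt at 0.0664 and the jug stands on the desk (crop 230,370). I'll release and raise.

Emit:
move_arm:
  series:
    - [0, 0, -0.01, 0, 0, 0, 1]
    - [0, 0, -0.01, 0, 0, 0, 1]
    - [0, 0, -0.01, 0, 0, 0, 1]
    - [0, 0, -0.01, 0, 0, 0, 1]
    - [0, 0, -0.01, 0, 0, 0, 1]
    - [0, 0, -0.01, 0, 0, 0, 1]
    - [0, 0, -0.01, 0, 0, 0, 1]
    - [0, 0, -0.01, 0, 0, 0, 1]

```text
t: 11.55
tool_pos: [0.4299, 0.3108, 0.0656]
orientation: [-2.26, -2.182, 0.0]
force: [-0.4, -0.1, 0.1]
opening: 0.0754
```

Emit:
move_arm:
  series:
    - [0, 0, -0.1, 0, 0, 0, 1]
    - [0, 0, -0.3, 0, 0, 0, 1]
    - [0, 0, -0.6, 0, 0, 0, 1]
    - [0, 0, -1, 0, 0, 0, 1]
    - [0, 0, -1, 0, 0, 0, 1]

```text
t: 12.05
tool_pos: [0.4332, 0.3128, 0.1732]
orientation: [2.258, 2.181, 0.017]
force: [0.1, 1.0, 0.8]
opening: 0.093
```

Emit:
move_arm:
  series:
    - [0, 0, -0.4, 0, 0, 0, 1]
    - [0, 0, -0.8, 0, 0, 0, 1]
    - [0, 0, -0.9, 0, 0, 0, 1]
    - [0, 0, -0.9, 0, 0, 0, 1]

```text
t: 12.45
tool_pos: [0.4311, 0.3115, 0.2585]
orientation: [2.259, 2.182, 0.008]
force: [-0.1, 0.2, -0.3]
opening: 0.0929
```

```bash
python3 - <<'E'
from h import *
s=read_state();print(s['t'],s['tool_pos'],s['force'],s['opening'],s['q'])
a=snap('scene','s5')['frame'][:,:,::-1];b=snap('top','t5')['frame'][:,:,::-1]
cv2.imwrite('pics/sc5.png',cv2.resize(a[100:260,240:460],None,fx=3.6,fy=3.6,interpolation=cv2.INTER_CUBIC))
cv2.imwrite('pics/tc5.png',cv2.resize(b[185:275,285:405],None,fx=6,fy=6,interpolation=cv2.INTER_CUBIC))
E
```

```text
12.45 [0.4311 0.3115 0.2585] [-0.0713  0.1936 -0.2918] 0.09285527186986192 [ 0.5293 -0.0734  1.6238 -0.      1.5862  0.5641]
```

View pics/sc5.png

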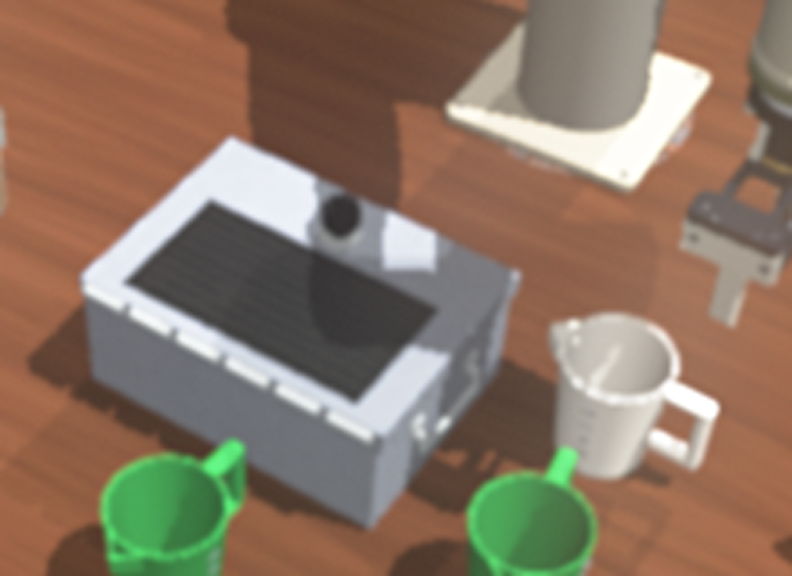

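View pics/tc5.png

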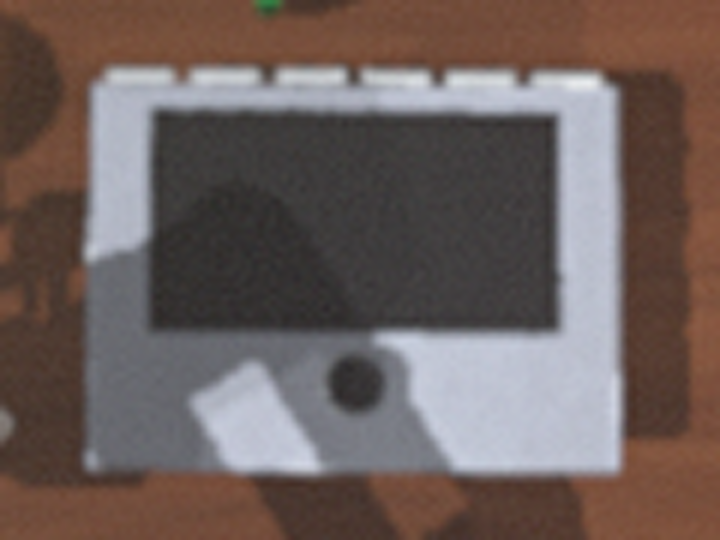

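```bash
python3 - <<'E'
from h import *
a=((340.5)/3.6-.5+240,(217)/3.6-.5+100); b=T(356,383)
print(tri(a,b), atz('top',b,.167))
for z in(.16,.165): print(proj('scene',[.441,-.041,z]),a)
s=read_state();R0=R.from_rotvec(s['orientation']);
t=np.radians(-2);y=np.array([np.cos(t),np.sin(t),0])
print(rel(s['tool_pos'],R0,[.442,-.041,.2585],mk(y,[0,0,-1])))
# jug pose: rim centre, base
f=lambda u,v:((u+.5)/3.6-.5+240,(v+.5)/3.6-.5+100)
print(atz('scene',f(615,360),.115), atz('scene',f(605,460),0))
import cv2
bb=cv2.imread('pics/t5.png');cv2.imwrite('pics/tt5.png',cv2.resize(bb[140:300,180:340],None,fx=3.6,fy=3.6))
E
```

```text
(array([ 0.4435, -0.0418,  0.1517]), np.float64(4.671181578621616e-05)) [ 0.4439 -0.0411  0.167 ]
[334.8198 157.4701] (334.0833333333333, 159.77777777777777)
[334.8813 156.2994] (334.0833333333333, 159.77777777777777)
[-3.5094  0.247  -0.0373 -0.0003  0.0002  0.    ]
[0.4336 0.2243 0.115 ] [0.4431 0.2386 0.    ]
```

The knob triangulates to (0.4435, -0.042, 0.152). The white jug stands upright at about (0.43, 0.225). I'll move over the knob.

Emit:
move_arm:
  series:
    - [-0.3, 0, 0, 0, 0, 0, 1]
    - [-0.65, 0, 0, 0, 0, 0, 1]
    - [-1, 0, 0, 0, 0, 0, 1]

```text
t: 12.85
tool_pos: [0.425, 0.2096, 0.2529]
orientation: [-2.257, -2.182, 0.006]
force: [1.1, 0.2, -0.7]
opening: 0.0926
```

Emit:
move_arm:
  series:
    - [-0.35, 0.05, 0, 0, 0, 0, 1]
    - [-0.7, 0.1, 0, 0, 0, 0, 1]
    - [-1, 0.15, 0, 0, 0, 0, 1]

```text
t: 13.15
tool_pos: [0.4367, 0.1086, 0.2532]
orientation: [-2.259, -2.181, 0.005]
force: [-0.4, -0.3, -0.0]
opening: 0.093
```

Emit:
move_arm:
  series:
    - [-0.35, 0.05, 0, 0, 0, 0, 1]
    - [-0.7, 0.1, 0, 0, 0, 0, 1]
    - [-1, 0.1, 0, 0, 0, 0, 1]

```text
t: 13.45
tool_pos: [0.4434, 0.0085, 0.2531]
orientation: [-2.258, -2.18, 0.004]
force: [-0.4, -1.0, -0.2]
opening: 0.0931
```

Emit:
move_arm:
  series:
    - [-0.3, 0, 0, 0, 0, 0, 1]
    - [-0.5, 0, 0, 0, 0, 0, 1]
    - [-0.5, 0, 0, 0, 0, 0, 1]
    - [-0.5, 0, 0, 0, 0, 0, 1]

```text
t: 13.85
tool_pos: [0.4419, -0.0396, 0.2539]
orientation: [-2.259, -2.179, 0.002]
force: [0.3, 0.5, 0.6]
opening: 0.093
```

```bash
python3 - <<'E'
from h import *
s=read_state();R0=R.from_rotvec(s['orientation']);print(s['t'],s['tool_pos'],s['q'],s['orientation'])
t=np.radians(-2);y=np.array([np.cos(t),np.sin(t),0])
print(rel(s['tool_pos'],R0,[.443,-.0415,.139],mk(y,[0,0,-1])))
E
```

```text
13.85 [ 0.4419 -0.0396  0.2539] [-0.2055 -0.3132  1.8413  0.0004  1.6166 -0.1693] [-2.2593 -2.179   0.0021]
[-0.0194  0.0153  1.1488 -0.0009 -0.0003 -0.0004]
```

A dry run of the lid-open pose in free air, with the same wrist pose as at about 0.8 rad of opening.

Emit:
move_arm:
  series:
    - [0, 0.1, -0.1, 0.04, 0, 0, 1]
    - [0, 0.2, -0.1, 0.08, 0, 0, 1]
    - [0, 0.3, -0.1, 0.12, 0, 0, 1]
    - [0, 0.4, -0.1, 0.16, 0, 0, 1]
    - [0, 0.5, -0.1, 0.2, 0, 0, 1]
    - [0, 0.6, -0.1, 0.24, 0, 0, 1]
    - [0, 0.6, -0.1, 0.26, 0, 0, 1]
    - [0, 0.6, -0.1, 0.26, 0, 0, 1]

```text
t: 14.65
tool_pos: [0.5022, -0.0405, 0.2606]
orientation: [-1.756, -1.7, 0.745]
force: [0.3, 0.7, -0.8]
opening: 0.0933
```

```bash
python3 - <<'E'
from h import *
s=read_state();R0=R.from_rotvec(s['orientation']);print(s['t'],s['tool_pos'],s['q'],R0.as_matrix())
snap('scene','s6')
E
```

```text
14.65 [ 0.5022 -0.0405  0.2606] [-0.1292  0.6736  0.9494 -0.0983  2.3409 -0.1345] [[ 0.0327  0.6768 -0.7354]
 [ 0.9995 -0.0217  0.0245]
 [ 0.0007 -0.7358 -0.6772]]
```

View pics/s6.png

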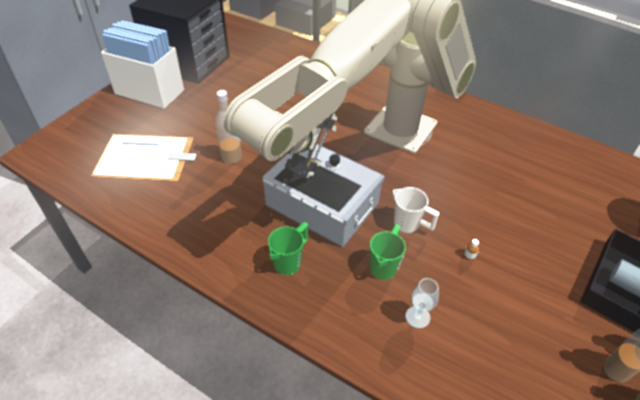

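The tilted pose is reachable, with joints inside their ranges and the arm well above the bottle. I'll go back to vertical and down to the knob with the jaws along x.

Emit:
move_arm:
  series:
    - [0, -0.05, 0.07, -0.04, 0, 0, 1]
    - [0, -0.1, 0.14, -0.08, 0, 0, 1]
    - [0, -0.15, 0.21, -0.12, 0, 0, 1]
    - [0, -0.2, 0.28, -0.16, 0, 0, 1]
    - [0, -0.25, 0.35, -0.2, 0, 0, 1]
    - [0, -0.3, 0.42, -0.24, 0, 0, 1]
    - [0, -0.35, 0.49, -0.26, 0, 0, 1]
    - [0, -0.35, 0.49, -0.26, 0, 0, 1]

```text
t: 15.5
tool_pos: [0.4416, -0.0392, 0.2598]
orientation: [2.255, 2.178, 0.009]
force: [0.2, -0.7, 1.3]
opening: 0.0928
```

```bash
python3 - <<'E'
from h import *
s=read_state();R0=R.from_rotvec(s['orientation']);print(s['t'],s['tool_pos'],s['q'],s['orientation'])
t=np.radians(-2);y=np.array([np.cos(t),np.sin(t),0])
print(rel(s['tool_pos'],R0,[.443,-.0415,.139],mk(y,[0,0,-1])))
E
```

```text
15.5 [ 0.4416 -0.0392  0.2598] [-0.2047 -0.3283  1.8426  0.0005  1.6184 -0.17  ] [2.2546 2.1777 0.0086]
[-0.0216  0.0039  1.2081  0.0028  0.0003  0.0001]
```

Emit:
move_arm:
  series:
    - [-0.02, 0, 0.3, 0, 0, 0, 1]
    - [-0.02, 0, 0.6, 0, 0, 0, 1]
    - [-0.02, 0, 0.75, 0, 0, 0, 1]
    - [-0.02, 0, 0.75, 0, 0, 0, 1]
    - [-0.02, 0, 0.75, 0, 0, 0, 1]

```text
t: 16.0
tool_pos: [0.4435, -0.0418, 0.1836]
orientation: [2.259, 2.182, 0.001]
force: [0.5, 0.6, 0.8]
opening: 0.0929
```

```bash
python3 - <<'E'
from h import *
s=read_state();R0=R.from_rotvec(s['orientation']);print(s['t'],s['tool_pos'],s['orientation'])
t=np.radians(-2);y=np.array([np.cos(t),np.sin(t),0])
print(rel(s['tool_pos'],R0,[.443,-.0415,.139],mk(y,[0,0,-1])))
a=snap('scene','s7')['frame'][:,:,::-1]
cv2.imwrite('pics/sc7.png',cv2.resize(a[110:210,280:380],None,fx=6,fy=6,interpolation=cv2.INTER_CUBIC))
E
```

```text
16.0 [ 0.4435 -0.0418  0.1836] [2.2593 2.1823 0.0005]
[ 0.0025 -0.0051  0.4459  0.0002  0.      0.0001]
```

View pics/sc7.png

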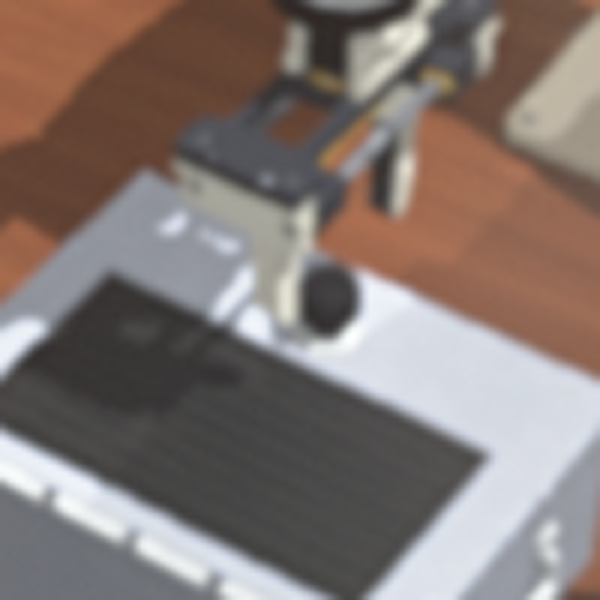

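The fingers straddle the black knob (crop 330,300), with one pad tip at 285,320 and the other at 390,215. I'll go down and grip.

Emit:
move_arm:
  series:
    - [0, 0, 0.15, 0, 0, 0, 1]
    - [0, 0, 0.3, 0, 0, 0, 1]
    - [0, 0, 0.4, 0, 0, 0, 1]
    - [0, 0, 0.44, 0, 0, 0, 1]
    - [0, 0, 0.44, 0, 0, 0, -1]
    - [0, 0, 0.44, 0, 0, 0, -1]
    - [0, 0, 0.44, 0, 0, 0, -1]
    - [0, 0, 0.44, 0, 0, 0, -1]
  squeeze: 30

```text
t: 16.85
tool_pos: [0.4434, -0.042, 0.1392]
orientation: [2.259, 2.182, 0.001]
force: [-0.4, -0.3, -0.2]
opening: 0.0655
```

Emit:
move_arm:
  series:
    - [0, 0, 0, 0, 0, 0, -1]
    - [0, 0, 0, 0, 0, 0, -1]
    - [0, 0, 0, 0, 0, 0, -1]
    - [0, 0, 0, 0, 0, 0, -1]
    - [0, 0, 0, 0, 0, 0, -1]
    - [0, 0, 0, 0, 0, 0, -1]
    - [0, 0, 0, 0, 0, 0, -1]

```text
t: 17.55
tool_pos: [0.4431, -0.0419, 0.1387]
orientation: [2.26, 2.182, 0.001]
force: [1.8, 0.1, -0.4]
opening: 0.0335
```

Emit:
move_arm:
  series:
    - [0, 0, -0.015, 0, 0, 0, -1]
    - [0, 0, -0.03, 0, 0, 0, -1]
    - [0, 0, -0.045, 0, 0, 0, -1]
    - [0, 0, -0.06, 0, 0, 0, -1]
    - [0, 0, -0.06, 0, 0, 0, -1]

```text
t: 18.05
tool_pos: [0.4435, -0.0419, 0.144]
orientation: [2.259, 2.182, 0.001]
force: [10.6, -1.5, -11.5]
opening: 0.0334
```

```bash
python3 - <<'E'
from h import *
s=read_state();print(s['t'],s['tool_pos'],s['force'],s['wrist_torque'],s['opening'],s['q'])
E
```

```text
18.05 [ 0.4435 -0.0419  0.144 ] [ 10.5631  -1.4506 -11.5387] [-0.2268 -1.2344  0.0014] 0.03341033565699823 [-0.2096 -0.2548  1.9947  0.0003  1.4006 -0.1748]
```

Emit:
move_arm:
  series:
    - [0, 0, -0.02, 0.006, 0, 0, -1]
    - [0, 0, -0.04, 0.012, 0, 0, -1]
    - [0, 0, -0.06, 0.018, 0, 0, -1]
    - [0, 0, -0.08, 0.022, 0, 0, -1]
    - [0, 0, -0.08, 0.022, 0, 0, -1]

```text
t: 18.55
tool_pos: [0.4445, -0.042, 0.1527]
orientation: [-2.225, -2.149, 0.071]
force: [11.0, -1.8, -7.4]
opening: 0.0335
```

```bash
python3 - <<'E'
from h import *
s=read_state();print(s['t'],s['tool_pos'],s['force'],s['wrist_torque'],s['opening'],s['q'])
a=snap('scene','s8')['frame'][:,:,::-1]
cv2.imwrite('pics/sc8.png',cv2.resize(a[110:250,250:390],None,fx=4,fy=4,interpolation=cv2.INTER_CUBIC))
E
```

```text
18.55 [ 0.4445 -0.042   0.1527] [11.0412 -1.814  -7.3566] [-0.1421 -1.8709  0.0449] 0.03349575728502353 [-0.1998 -0.1825  1.9185 -0.011   1.4711 -0.1636]
```

View pics/sc8.png

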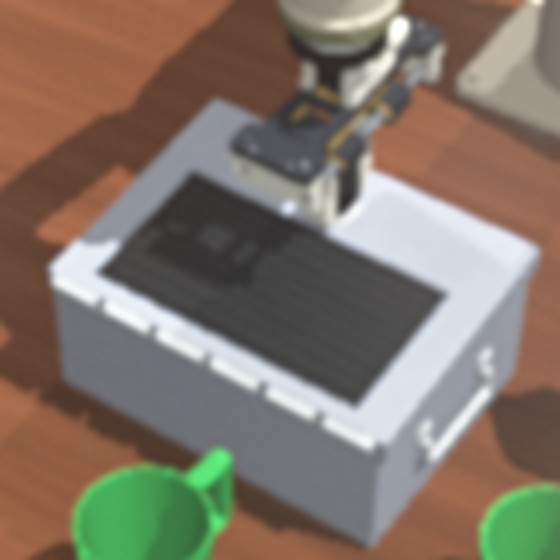

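The lid is free. The TCP rose 14 mm with about 7 N of load, and the front corner moved about 4 px up (385,172 vs 384,176), so the latch is not caught. I'll keep this grip and follow the hinge arc.

```bash
cat >> h.py <<'E'
P=np.array([.614,-.0465,.128]);AX=np.array([.037,.9993,0])
def arc(steps,shift=(0,0,0)):
    s=read_state();R0=R.from_rotvec(s['orientation']);p=s['tool_pos']
    print(s['t'],p,'f',s['force'],'tau',s['wrist_torque'],s['opening'],'tilt',np.arctan2(-R0.as_matrix()[0,2],-R0.as_matrix()[2,2]))
    for d in steps:
        q=R.from_rotvec(AX*d);print(d,rel(p,R0,P+q.apply(p-P)+np.array(shift),q*R0))
E
python3 - <<'E'
from h import *
arc([.06,.12,.18,.24],(.002,0,0))
E
```

```text
18.6 [ 0.4445 -0.0419  0.1526] f [11.021  -0.7453 -7.6114] tau [-0.1091 -1.9573  0.0449] 0.03335248558204138 tilt 0.06609407441527276
0.06 [ 0.0007  0.031  -0.1035  0.0191  0.     -0.    ]
0.12 [ 0.0006  0.0482 -0.2048  0.0382  0.0001 -0.    ]
0.18 [ 0.0005  0.0714 -0.305   0.0573  0.0001 -0.    ]
0.24 [ 0.0005  0.1005 -0.4035  0.0764  0.0002 -0.    ]
```

Emit:
move_arm:
  series:
    - [0, 0.02, 0, 0, 0, 0, -1]
    - [0, 0.025, -0.05, 0.01, 0, 0, -1]
    - [0, 0.03, -0.1, 0.019, 0, 0, -1]
    - [0, 0.04, -0.15, 0.029, 0, 0, -1]
    - [0, 0.05, -0.2, 0.038, 0, 0, -1]
    - [0, 0.06, -0.25, 0.048, 0, 0, -1]
    - [0, 0.07, -0.305, 0.057, 0, 0, -1]
    - [0, 0.07, -0.305, 0.057, 0, 0, -1]
  squeeze: 40

```text
t: 19.4
tool_pos: [0.4516, -0.0422, 0.1822]
orientation: [-2.122, -2.049, 0.258]
force: [-2.2, 0.1, -3.5]
opening: 0.033
```

```bash
python3 - <<'E'
from h import *
arc([.06,.12,.18,.24])
a=snap('scene','s9')['frame'][:,:,::-1]
cv2.imwrite('pics/sc9.png',cv2.resize(a[90:250,230:390],None,fx=3.7,fy=3.7,interpolation=cv2.INTER_CUBIC))
E
```

```text
19.4 [ 0.4516 -0.0422  0.1822] f [-2.2091  0.075  -3.4774] tau [-0.1761 -0.0641  0.0199] 0.03301133498443648 tilt 0.25085920440991355
0.06 [-0.0001  0.0104 -0.1022  0.0191  0.     -0.    ]
0.12 [-0.0002  0.0269 -0.2036  0.0382  0.0001 -0.    ]
0.18 [-0.0002  0.0494 -0.3038  0.0573  0.0001 -0.    ]
0.24 [-0.0004  0.078  -0.4025  0.0764  0.0002 -0.    ]
```

View pics/sc9.png

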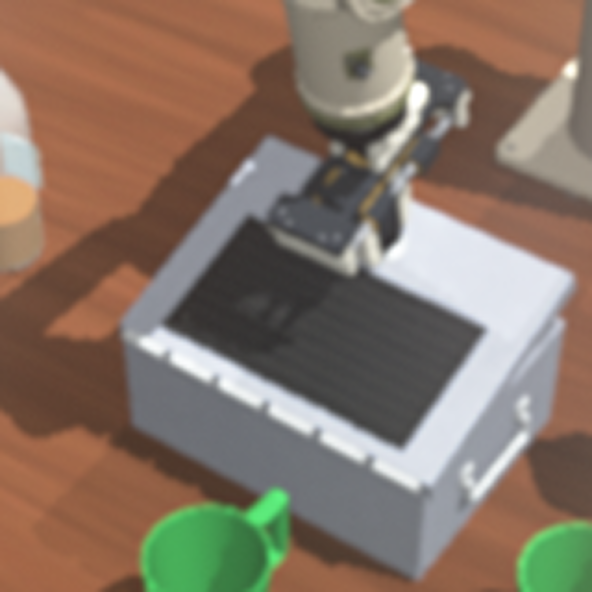

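The lid is rising with the knob still held, and a gap now shows under its front corner (crop 570,290 over 565,320). I'll continue.

Emit:
move_arm:
  series:
    - [0, 0.005, -0.05, 0.01, 0, 0, -1]
    - [0, 0.01, -0.1, 0.019, 0, 0, -1]
    - [0, 0.02, -0.15, 0.029, 0, 0, -1]
    - [0, 0.027, -0.2, 0.038, 0, 0, -1]
    - [0, 0.038, -0.255, 0.048, 0, 0, -1]
    - [0, 0.05, -0.305, 0.057, 0, 0, -1]
    - [0, 0.078, -0.4, 0.0764, 0, 0, -1]
    - [0, 0.078, -0.4, 0.0764, 0, 0, -1]

```text
t: 20.25
tool_pos: [0.4687, -0.0429, 0.219]
orientation: [-1.976, -1.908, 0.48]
force: [-7.6, -0.5, 2.4]
opening: 0.0332
```

```bash
python3 - <<'E'
from h import *
arc([.06,.12,.18,.24,.30,.36])
E
```

```text
20.25 [ 0.4687 -0.0429  0.219 ] f [-7.5789 -0.4852  2.391 ] tau [-0.1631  0.7877  0.0717] 0.03320907511438352 tilt 0.4923108097890207
0.06 [-0.0001  0.01   -0.1024  0.0191  0.     -0.    ]
0.12 [-0.0002  0.0261 -0.204   0.0382  0.0001 -0.    ]
0.18 [-0.0004  0.0482 -0.3045  0.0573  0.0001 -0.0001]
0.24 [-0.0005  0.0764 -0.4034  0.0764  0.0001 -0.0001]
0.3 [-0.0006  0.1104 -0.5005  0.0955  0.0002 -0.0001]
0.36 [-0.0008  0.1502 -0.5954  0.1146  0.0002 -0.0001]
```

Emit:
move_arm:
  series:
    - [0, -0.01, -0.04, 0.008, 0, 0, -1]
    - [0, -0.005, -0.1, 0.019, 0, 0, -1]
    - [0, 0.005, -0.15, 0.029, 0, 0, -1]
    - [0, 0.012, -0.2, 0.038, 0, 0, -1]
    - [0, 0.022, -0.255, 0.048, 0, 0, -1]
    - [0, 0.033, -0.305, 0.057, 0, 0, -1]
    - [0, 0.047, -0.355, 0.067, 0, 0, -1]
    - [0, 0.061, -0.4, 0.0764, 0, 0, -1]

```text
t: 21.05
tool_pos: [0.494, -0.0439, 0.2515]
orientation: [-1.825, -1.763, 0.67]
force: [1.3, -0.7, -3.8]
opening: 0.0337
```

```bash
python3 - <<'E'
from h import *
arc([.04,.08,.12,.16])
E
```

```text
21.05 [ 0.494  -0.0439  0.2515] f [ 1.3296 -0.7021 -3.8231] tau [-0.2922 -1.2622  0.2292] 0.033709420491786775 tilt 0.7264379771826959
0.04 [-0.0001  0.0064 -0.0686  0.0127  0.     -0.    ]
0.08 [-0.0002  0.0155 -0.1368  0.0255  0.     -0.    ]
0.12 [-0.0004  0.0274 -0.2046  0.0382  0.0001 -0.0001]
0.16 [-0.0005  0.0419 -0.272   0.0509  0.0001 -0.0001]
```

Emit:
move_arm:
  series:
    - [0, 0.003, -0.035, 0.0065, 0, 0, -1]
    - [0, 0.0065, -0.07, 0.013, 0, 0, -1]
    - [0, 0.011, -0.105, 0.019, 0, 0, -1]
    - [0, 0.0155, -0.137, 0.0255, 0, 0, -1]
    - [0, 0.021, -0.17, 0.032, 0, 0, -1]
    - [0, 0.027, -0.205, 0.038, 0, 0, -1]
    - [0, 0.027, -0.205, 0.038, 0, 0, -1]
    - [0, 0.027, -0.205, 0.038, 0, 0, -1]

```text
t: 21.85
tool_pos: [0.5094, -0.0444, 0.2652]
orientation: [-1.745, -1.684, 0.76]
force: [2.9, -4.7, -5.4]
opening: 0.0337
```

```bash
python3 - <<'E'
from h import *
arc([.04])
print(read_state()['q'],read_state()['dq'])
a=snap('scene','s10')['frame'][:,:,::-1];b=snap('top','t10')
cv2.imwrite('pics/sc10.png',cv2.resize(a[70:330,200:490],None,fx=2.3,fy=2.3,interpolation=cv2.INTER_CUBIC))
E
```

```text
21.85 [ 0.5094 -0.0444  0.2652] f [ 2.9472 -4.6855 -5.3746] tau [-0.4998 -1.8547  0.521 ] 0.03365611764094121 tilt 0.8471049095214479
0.04 [-0.0001  0.0063 -0.0687  0.0127  0.     -0.    ]
[-0.1329  0.7138  0.894  -0.1062  2.3759 -0.1414] [-0.0019 -0.0117  0.0105  0.0016 -0.0122  0.0014]
```

View pics/sc10.png

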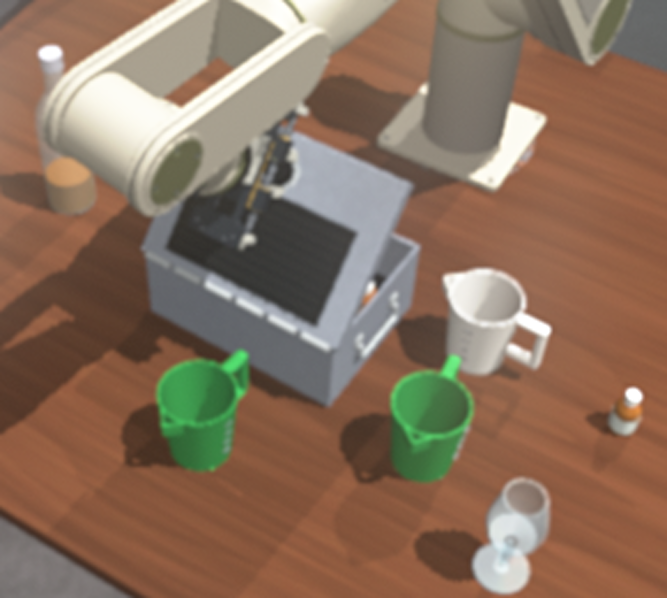

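View pics/t10.png

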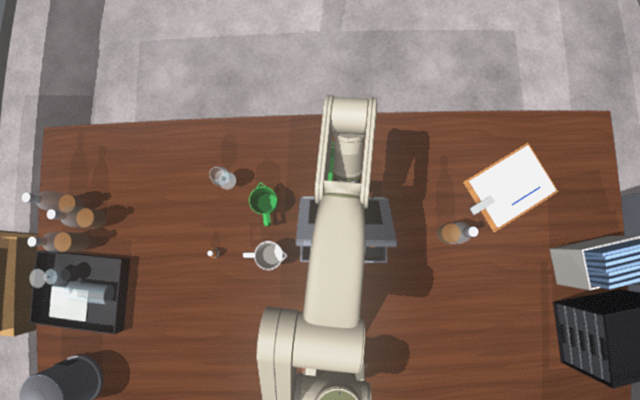

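```bash
python3 - <<'E'
from h import *
xb=np.array([.9993,-.037,0])
for th in(.65,.7,.75,.8,.85,.9):
    q=R.from_rotvec(AX*th)
    print(th,[proj('scene',P+q.apply(xb*-.224+AX*y+[0,0,.005])) for y in(.154,-.154)])
a=cv2.imread('pics/s10.png');cv2.imwrite('pics/sc11.png',cv2.resize(a[110:200,310:400],None,fx=6.5,fy=6.5,interpolation=cv2.INTER_CUBIC))
E
```

```text
0.65 [array([382.0587, 150.8424]), array([295.0741, 112.2735])]
0.7 [array([381.1607, 149.9904]), array([293.6375, 111.2268])]
0.75 [array([380.1623, 149.3049]), array([292.1024, 110.3318])]
0.8 [array([379.0637, 148.7913]), array([290.4709, 109.5943])]
0.85 [array([377.8655, 148.4552]), array([288.7451, 109.0193])]
0.9 [array([376.5688, 148.3015]), array([286.9278, 108.612 ])]
```

View pics/sc11.png

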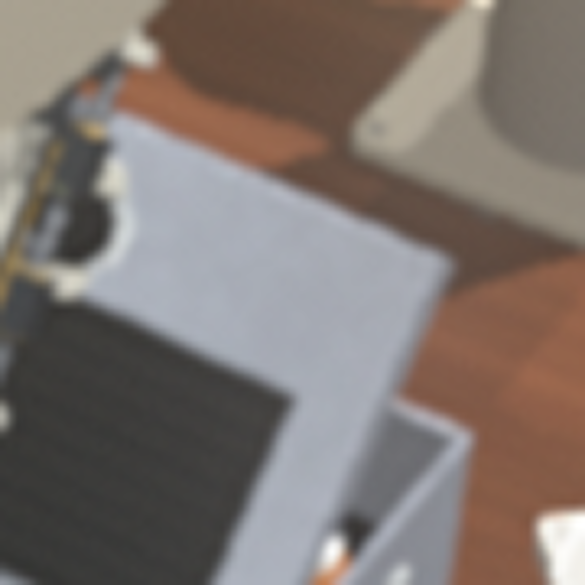

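By the TCP and tilt the lid stands at about 0.84 rad; the image corner (379.1,149.9) gives 0.7 to 0.8. I'll add a little margin.

Emit:
move_arm:
  series:
    - [0, 0.002, -0.035, 0.0065, 0, 0, -1]
    - [0, 0.005, -0.07, 0.013, 0, 0, -1]
    - [0, 0.009, -0.105, 0.019, 0, 0, -1]
    - [0, 0.0145, -0.137, 0.0255, 0, 0, -1]
    - [0, 0.0145, -0.137, 0.0255, 0, 0, -1]
    - [0, 0.0145, -0.137, 0.0255, 0, 0, -1]
    - [0, 0.0145, -0.137, 0.0255, 0, 0, -1]

```text
t: 22.65
tool_pos: [0.5205, -0.0448, 0.2732]
orientation: [-1.69, -1.632, 0.816]
force: [3.3, -4.3, -5.0]
opening: 0.0334
```

```bash
python3 - <<'E'
from h import *
arc([.04])
print(read_state()['q'],read_state()['dq'])
a=snap('scene','s12')['frame'][:,:,::-1]
arc([.04])
cv2.imwrite('pics/sc12.png',cv2.resize(a[100:220,270:420],None,fx=4,fy=4,interpolation=cv2.INTER_CUBIC))
xb=np.array([.9993,-.037,0])
for th in(0,.9):
    q=R.from_rotvec(AX*th); print(th,proj('scene',P+q.apply(xb*-.224+AX*.154+[0,0,.005])))
E
```

```text
22.65 [ 0.5205 -0.0448  0.2732] f [ 3.3141 -4.2784 -5.0202] tau [-0.5453 -1.999   0.6553] 0.03335161299860666 tilt 0.9265436549160583
0.04 [-0.0001  0.0064 -0.0688  0.0127  0.     -0.    ]
[-0.1294  0.8208  0.765  -0.1227  2.4769 -0.1534] [ 0.0001 -0.0016  0.0016  0.0008 -0.0008 -0.0008]
22.7 [ 0.5205 -0.0448  0.2732] f [ 2.1864 -5.2389 -5.2475] tau [-0.53   -1.9744  0.6454] 0.03364709268565343 tilt 0.9264130387226952
0.04 [-0.0001  0.0064 -0.0688  0.0127  0.     -0.    ]
0 [384.8995 174.2516]
0.9 [376.5688 148.3015]
```

View pics/sc12.png

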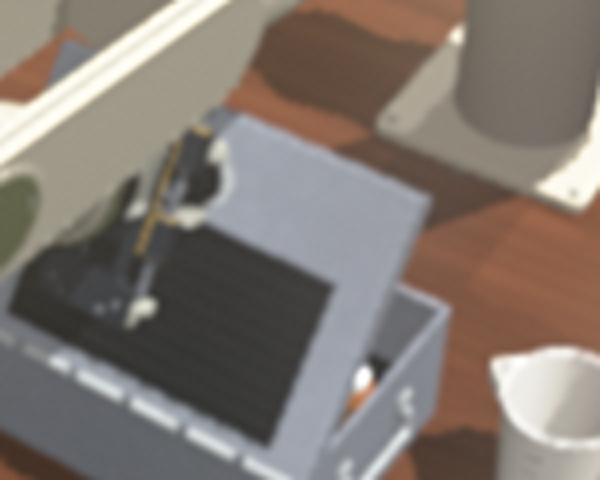

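The lid is at about 0.9 rad (corner at 377.9,148.6), still and gripped, and the jug stands clear. I'll hand it in.

```bash
python3 - <<'E'
from h import *
print(close_job())
s=read_state();print(s['t'],s['tool_pos'],s['opening'],s['force'])
E
```

```text
the job is handed in; nothing more can be done
None
the job is handed in; nothing more can be done
```

I handed the job in at about 22.7 s of the 72 s. The jug is on the desk beside the box and the lid is held open by its knob. The hand-in reported no verdict.

- **Jug:** I lifted the white jug by its handle and set it down upright on the +y side of the box at about (0.43, 0.225), roughly 0.28 m from the box's middle. I felt it touch the desk before letting go, and later pictures show it upright and clear of the lid.
- **Latch:** I gripped the knob and tugged. It rose about 14 mm, past the 2 mm a caught latch would give, with a load of about 7 N, so the latch was not caught and I made no quarter turn.
- **Lid:** At the last check the tool was tilted 0.93 rad, the lid corner in the image fitted about 0.85–0.9 rad, and the jaws were closed on the knob at 33.5 mm. The arm was at rest with about 8 N at the wrist.
- **Disagreement:** One check disagreed before the final lift: the image gave 0.7–0.8 rad where the tool pose gave 0.84. I opened the lid slightly further for margin over 0.68 rad, and the two then agreed within about 0.08 rad.
- **Bystanders:** The bottle, glass and vial stand where they were in the last full pictures, judged by eye.

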